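# Weigh down the freshly glued book labels

## Task

Four small books have just had a paper label glued on and need pressing. Stand each weight on the book whose label has the same outline as the weight's foot: upright, centred on the label and lined up with its sides, so that the foot covers it. Lower the weights gently instead of dropping them, and leave the jar and the tin where they are.

Things in the scene. Friction and masses are not known exactly. Their poses are not given: they have to be found in the camera images.
- weight_round: Loose pressing weight, about 0.4 to 0.7 kg, standing upright on the table. Foot: brass disc, 56 mm diameter, 22 mm high. On the middle of the foot stands a wooden grip, a round knob 22 mm in diameter, rising from 22 to 64 mm above the underside: take it from above by this grip. Origin: centre of the underside; z up.
- book_round: Closed hardcover pocket book with dark blue cloth, lying flat and fixed to the table, 148 mm (x) by 105 mm (y), 14 mm thick; in the middle of its top cover is a round label 56 mm in diameter, cream paper, flush with the cover. Origin: centre of the underside, straight below the label's centre; z up, the top cover at z = 14 mm.
- weight_square: Loose pressing weight, about 0.4 to 0.7 kg, standing upright on the table. Foot: bare light-grey aluminium-coloured square, 50 x 50 mm, 22 mm high. On the middle of the foot stands a wooden grip, a block 40 mm long (along x) and 20 mm wide (along y), rising from 22 to 64 mm above the underside: take it from above by this grip. Origin: centre of the underside; z up, x and y along the foot's sides.
- book_square: Closed hardcover pocket book with green cloth, lying flat and fixed to the table, 148 mm (x) by 105 mm (y), 18 mm thick; in the middle of its top cover is a square label 50 x 50 mm, sides along x and y, cream paper, flush with the cover. Origin: centre of the underside, straight below the label's centre; z up, the top cover at z = 18 mm.
- weight_bar: Loose pressing weight, about 0.4 to 0.7 kg, standing upright on the table. Foot: dark steel narrow bar, 110 mm (x) by 28 mm (y), 22 mm high. On the middle of the foot stands a wooden grip, a block 40 mm long (along x) and 20 mm wide (along y), rising from 22 to 64 mm above the underside: take it from above by this grip. Origin: centre of the underside; z up, x and y along the foot's sides.
- book_bar: Closed hardcover pocket book with terracotta brown cloth, lying flat and fixed to the table, 148 mm (x) by 105 mm (y), 22 mm thick; in the middle of its top cover is a long narrow label 110 mm (x) by 28 mm (y), cream paper, flush with the cover. Origin: centre of the underside, straight below the label's centre; z up, the top cover at z = 22 mm.
- weight_oblong: Loose pressing weight, about 0.4 to 0.7 kg, standing upright on the table. Foot: red-painted oblong, 74 mm (x) by 46 mm (y), 22 mm high. On the middle of the foot stands a wooden grip, a block 40 mm long (along x) and 20 mm wide (along y), rising from 22 to 64 mm above the underside: take it from above by this grip. Origin: centre of the underside; z up, x and y along the foot's sides.
- book_oblong: Closed hardcover pocket book with dark grey cloth, lying flat and fixed to the table, 148 mm (x) by 105 mm (y), 16 mm thick; in the middle of its top cover is an oblong label 74 mm (x) by 46 mm (y), cream paper, flush with the cover. Origin: centre of the underside, straight below the label's centre; z up, the top cover at z = 16 mm.
- jar: Bystander: closed white jar with a blue lid, 56 mm diameter, 75 mm high, loose, standing beyond the work. Origin: centre of its underside.
- tin: Bystander: closed flat orange tin, 68 mm diameter, 45 mm high, loose, standing beyond the work. Origin: centre of its underside.
Things that resemble listed ones, but are neither listed nor needed, are in the scene too. There is more than one size of the book_bar; the job needs the smallest.

How it is judged (in metres and radians):
At the end, for the whole second after the job is handed in: Each weight stands upright (0.08 rad) on its matching book (height within 4 mm), its centre within 12 mm of the label's; square, bar and oblong weights line up with their labels within 0.2 rad (either way round; square: any quarter turn); all released and at rest (horizontal distance between weight_round and book_round below 0.012 m and z of weight_round in the frame of book_round between 0.01 and 0.018 m and angle between each of weight_round, weight_square, weight_bar, weight_oblong's own z axis and vertical below 0.08 rad and linear speed of each of weight_round, weight_square, weight_bar, weight_oblong below 0.02 m/s and angular speed of each of weight_round, weight_square, weight_bar, weight_oblong below 0.1 rad/s and contact force between the fingers and weight_round below 0.1 N and horizontal distance between weight_square and book_square below 0.012 m and z of weight_square in the frame of book_square between 0.014 and 0.022 m and contact force between the fingers and weight_square below 0.1 N and (angle between the x axis of weight_square and the x axis of book_square, either way round below 0.2 rad or angle between the x axis of weight_square and the y axis of book_square, either way round below 0.2 rad) and horizontal distance between weight_bar and book_bar below 0.012 m and z of weight_bar in the frame of book_bar between 0.018 and 0.026 m and contact force between the fingers and weight_bar below 0.1 N and angle between the x axis of weight_bar and the x axis of book_bar, either way round below 0.2 rad and horizontal distance between weight_oblong and book_oblong below 0.012 m and z of weight_oblong in the frame of book_oblong between 0.012 and 0.02 m and contact force between the fingers and weight_oblong below 0.1 N and angle between the x axis of weight_oblong and the x axis of book_oblong, either way round below 0.2 rad); the robot touches nothing.
It fails at once if a weight is dropped: it falls free of the fingers faster than 0.6 m/s (a drop of some 18 mm) ((linear speed of weight_round above 0.6 m/s and contact force between the fingers and weight_round below 0.3 N) or (linear speed of weight_square above 0.6 m/s and contact force between the fingers and weight_square below 0.3 N) or (linear speed of weight_bar above 0.6 m/s and contact force between the fingers and weight_bar below 0.3 N) or (linear speed of weight_oblong above 0.6 m/s and contact force between the fingers and weight_oblong below 0.3 N)).
It fails at once if the jar or the tin is disturbed (moved over 25 mm) (distance of any of jar, tin from where it was at the start of the episode above 0.025 m).
It also fails if it takes over 128 s, if anything falls off the work surface, if the arm or the gripper's body presses on something with over 40 N, if the wrist force passes 120 N, or if a joint passes its speed limit or range.

## Robot

A 6-joint arm with a two-finger parallel gripper is mounted at the origin on the work surface. World frame = base frame: x ahead of the robot, y to its left, z up, the work surface at z = 0. Lengths are in mm, angles in rad, forces in N, time in s.
With the tool pointing down it reaches from about 350 to 775 mm from the base axis. Payload 5.5 kg.
Tool frame: the origin (TCP) lies midway between the tips of the shut fingers; the grasp point (between the pads) lies 19 mm behind it (grasp_offset is the z of the grasp point in the tool frame, in mm); z points along the fingers, y is the line along which they close (so a half turn about z gives the same grasp; the last joint's range is limited). The gripper opens to 85 mm and grips with 20 to 120 N. Pads are 22 mm wide; open, the fingers measure 114 mm over their backs; the gripper's body (76 mm by 85 mm) begins 54 mm behind the grasp point. The pads swing forward as they close: fully open they stand 13 mm farther back than shut.
Start: joints at [1.142, 0.313, 0.046, 1.304, 0, 1.431], TCP at [163.786, 551.222, 231.323] pointing down, gripper open.
Joint ranges: [-2.76, 2.76], [-0.86, 1.69], [-1.03, 1.26], [-2.2, 2.34], [-1.47, 1.5], [-3.14, 3.14]. Speed limits (rad/s): [2.57, 2.57, 3.14, 3.14, 3.14, 3.14].

## Interface

Orientations are given as a rotation vector (axis times angle).
In Python, from bench import * gives the robot as it stands. The module is installed in compiled form; this text tells all that it offers.
- The arm moves only by the tool apply_moves, never from a script. Its argument "moves" is a list of rows, each a list of 5 numbers: the opening, from 0 (shut) to 1 (fully open), then the shift along the tool's x, y, z scaled (see below), then the turn about the tool's z scaled (see below). In form: [[claw, x, y, z, spin], ...]. A call has 1 to 12 rows; each row shifts and turns the commanded pose from where the row before left it, along the tool's axes as they then stand; what a row does not reach is not made up. The controller multiplies each number of a shift by 0.03 m and each number of a turn by 4 degrees. A row lasts 1/8 s, in which the tool goes at most 62.5 mm and 10.7 degrees, less where a joint would pass 70% of its speed; a pose out of reach is approached as far as the arm can. A call with a number of a shift or a turn outside -1 to 1 is refused whole. A call with a gripper value outside its range is refused whole. The fingers move at their own pace and stop on an object; the grip force is fixed at half the most. Time passes only in rows, so rows that do not move let the fingers close. It gives the time, the measured TCP pose, the force, the opening and the grip force at its end, in the units of the state.
- get_obs(): the state, without advancing time (a new reading comes with each control period).
- read_camera(name): name is "scene" or "top" or "wrist"; returns the picture (480x640x3 uint8, red, green, blue); there is no depth.
- calibration(name): a dict with "fx", "fy", "cx", "cy" (pixels), "world_to_cam" (4x4, takes a point from world to camera coordinates); the wrist camera has in their place "hand_eye" (4x4, takes a point from camera to tool coordinates, whose origin is the TCP and whose axes are the flange's). Camera axes: x right, y up, looking along -z (the intrinsics and any distortion apply to the point x, -y, -z); pixel columns grow to the right and rows downward; lengths in mm; the calibration is good to about 2 mm. A picture is of the moment at which its call begins: read the wrist's pose just before it. calibration takes no time and is no camera call.
- job_done(): hands the job in; it is judged then, once.
The state is a dict: "t": time; "joint_pos": joint angles; "dq": joint speeds; "effort": joint torques, N m; "tool_pos": TCP position; "tcp_rot": TCP orientation; "contact_force": force on the tool from outside, world axes, zero at the start; "torque": the same for the moment, N m; "width": finger opening in mm; "grip_force": force on a finger pad.
Only numpy, scipy, OpenCV 4.12 (cv2) and the standard library are available. Lean on these libraries where they do the work, as an engineer would, in place of code of your own. Each camera call takes 0.05 s, during which the arm holds its last target. There are 200 camera calls.

## Working session

There is one attempt and no reset: what is moved stays moved. The work goes in short steps, Python scripts to look and compute and a tool call to move; the robot and the scene stay as the last step left them, time stands still between calls to the robot, and variables do not carry over. Pictures are saved under pics/ and viewed, at most 14 in all, crops included, and the job is handed in when it is done.

Besides the shell and the picture viewer there is one more tool, called after "Request:" as a command line: name --pt "numbers of a row" for each row, then --argument value for the rest. apply_moves: Moves the arm, as the interface text tells. Shifts and turns lie within -1 to 1; 1 stands for 0.03 m of shift or 4 degrees of turn. Its arguments: {"type":"object","properties":{"moves":{"type":"array","items":{"type":"array","items":{"type":"number","minimum":-1,"maximum":1}}}},"required":["moves"]}

```bash
mkdir -p pics; python3 - <<'E'
from bench import *
import cv2,json
for n in("top","scene"):
    im=read_camera(n); cv2.imwrite(f"pics/{n}0.png",im[:,:,::-1])
    c=calibration(n); print(n,c)
print(calibration("wrist")); print(get_obs())
E
```

```text
top {'fx': 484.97074799197924, 'fy': 484.97074799197924, 'cx': 316.11388587431867, 'cy': 228.39926366346378, 'world_to_cam': array([[ 2.87475922e-02, -9.99365640e-01,  2.10212812e-02,
        -8.72437743e+00],
       [ 9.83247857e-01,  3.20582400e-02,  1.79432218e-01,
        -4.89825348e+02],
       [-1.79992298e-01,  1.55108855e-02,  9.83545721e-01,
        -1.10292905e+03],
       [ 0.00000000e+00,  0.00000000e+00,  0.00000000e+00,
         1.00000000e+00]])}
scene {'fx': 504.02903820127494, 'fy': 504.02903820127494, 'cx': 314.9493861121887, 'cy': 241.9000267370486, 'world_to_cam': array([[ 7.30895531e-01,  6.82426425e-01,  9.26805675e-03,
        -3.67618685e+02],
       [-5.23442452e-01,  5.51802324e-01,  6.49247406e-01,
         2.15335988e+02],
       [ 4.37949451e-01, -4.79383322e-01,  7.60520814e-01,
        -1.40457119e+03],
       [ 0.00000000e+00,  0.00000000e+00,  0.00000000e+00,
         1.00000000e+00]])}
{'fx': 339.1767695787492, 'fy': 339.1767695787492, 'cx': 317.8213624624358, 'cy': 241.56539275622467, 'hand_eye': array([[ 8.59815527e-05,  9.63784783e-01,  2.6668124
[... 287 characters left out ...]
)}
{'t': 0.1, 'joint_pos': array([ 1.14236285e+00,  3.13907584e-01,  4.51059631e-02,  1.30364326e+00,
       -3.07934351e-06,  1.43117094e+00]), 'dq': array([-2.07420058e-03, -3.29321113e-03,  3.01259800e-03,  1.24720248e-03,
       -7.37830062e-04, -9.53960250e-05]), 'effort': array([ 3.47583969e-03, -4.81724882e+01,  2.99244922e+01,  1.27396695e-02,
       -1.35405307e-04,  1.13623415e-05]), 'tool_pos': array([163.5936952 , 550.74927441, 230.51362058]), 'tcp_rot': array([-4.52017482e-01, -3.10843925e+00,  2.48677694e-03]), 'contact_force': array([ 0.96140836, -0.02238375,  0.32547461]), 'torque': array([ 0.00889907, -0.01316688,  0.04003067]), 'grip_force': 0.0, 'width': 85.27098550963632}
```

View pics/top0.png

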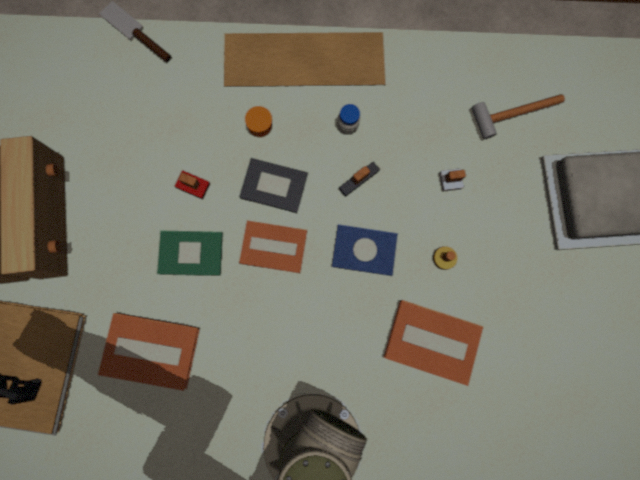

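View pics/scene0.png

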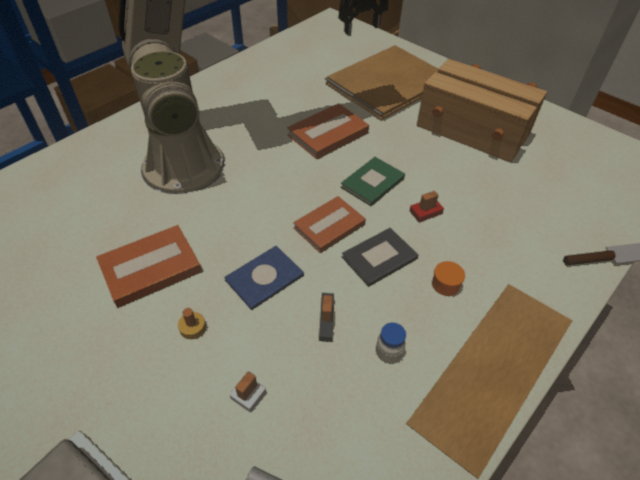

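Look-alikes for book_bar (top px): terracotta at (273,246) small, (150,350) larger and (434,342) larger. The smallest is (273,246). I'll check it in a close crop together with the weights.

```bash
python3 - <<'E'
import cv2,numpy as np
im=cv2.imread("pics/top0.png")
a=cv2.resize(im[150:290,150:410],None,fx=3,fy=3,interpolation=cv2.INTER_CUBIC)[:, :780]
b=[cv2.resize(im[y-20:y+20,x-30:x+30],(195,130),interpolation=cv2.INTER_CUBIC) for x,y in((192,184),(359,179),(453,180),(445,258))]
cv2.imwrite("pics/crop.png",np.vstack([a,np.hstack(b)]))
E
```

```text
(no output)
```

View pics/crop.png

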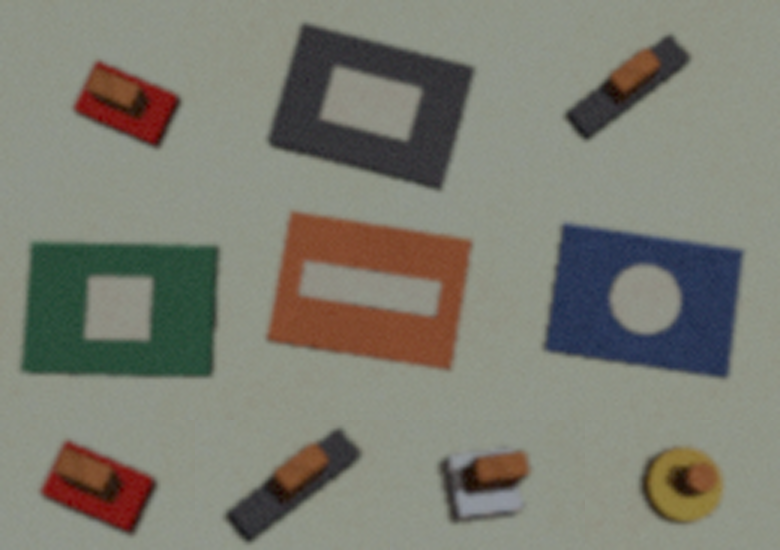

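The crop confirms it. The bar book is at about (273,246), with the green, grey and blue books around it, and the four weights are clear. Next I'll fit poses.

```bash
cat > vis.py <<'E'
import cv2,numpy as np
from scipy.optimize import differential_evolution
def proj(P,c):
    q=np.c_[P,np.ones(len(P))]@c["world_to_cam"].T
    return np.c_[c["cx"]+c["fx"]*q[:,0]/-q[:,2], c["cy"]-c["fy"]*q[:,1]/-q[:,2]]
def ray(px,z,c):
    px=np.atleast_2d(px).astype(float); R=c["world_to_cam"][:3,:3]; C=-R.T@c["world_to_cam"][:3,3]
    d=np.c_[(px[:,0]-c["cx"])/c["fx"],-(px[:,1]-c["cy"])/c["fy"],-np.ones(len(px))]@R
    return (C+d*((z-C[2])/d[:,2])[:,None])[:,:2]
def box(l,w,z0,z1,rnd=False):
    if rnd: t=np.linspace(0,2*np.pi,24,endpoint=False); p=np.c_[np.cos(t),np.sin(t)]*l/2
    else: p=np.array([[1,1],[1,-1],[-1,-1],[-1,1]])*[l/2,w/2]
    return np.vstack([np.c_[p,np.full(len(p),z)] for z in(z0,z1)])
FOOT=dict(round=(56,56),square=(50,50),bar=(110,28),oblong=(74,46))
H=dict(round=14,square=18,bar=22,oblong=16)
def parts(n): r=n=="round"; return [box(*FOOT[n],0,22,r),box(22,22,22,64,True) if r else box(40,20,22,64)]
def fit(n,mask,c,xy0,base=0,span=25):   # IoU fit of weight n; mask float 0..1, 4x fine
    K=4
    m=cv2.resize(mask,None,fx=K,fy=K,interpolation=cv2.INTER_LINEAR)
    p0=proj(np.array([[*xy0,base+30.]]),c)[0].astype(int); R=45
    x0,y0=p0-R; m=m[max(0,y0*K):(y0+2*R)*K,x0*K:(x0+2*R)*K]
    def cost(v):
        a=np.zeros(m.shape,np.float32); s,co=np.sin(v[2]),np.cos(v[2])
        for P in parts(n):
            Q=np.c_[P[:,:2]@[[co,s],[-s,co]]+v[:2],P[:,2]+base]
            q=(proj(Q,c)+.5-[x0,max(0,y0)])*K-.5
            cv2.fillConvexPoly(a,cv2.convexHull(np.round(q).astype(np.int32)),1)
        return 1-np.minimum(a,m).sum()/np.maximum(a,m).sum()
    th=(0,.01) if n=="round" else (-np.pi/2,np.pi/2)
    r=differential_evolution(cost,[(xy0[0]-span,xy0[0]+span),(xy0[1]-span,xy0[1]+span),th],seed=1,popsize=20,maxiter=60)
    return r.x,1-r.fun
def tablemask(im,thr=28):
    l=cv2.cvtColor(im,cv2.COLOR_RGB2LAB).astype(np.float32)
    return (np.linalg.norm((l-cv2.GaussianBlur(cv2.medianBlur(im,5),(0,0),1)*0-np.median(l[100:300,100:500].reshape(-1,3),0)),axis=2)>thr).astype(np.float32)
E
cat > m1.py <<'E'
from vis import *
from bench import calibration
im=cv2.imread("pics/top0.png")[:,:,::-1].copy(); c=calibration("top")
m=tablemask(im,22)
for n,p in dict(square=(190,253),bar=(273,246),round=(365,250),oblong=(274,185)).items():
    g=cv2.resize(m,None,fx=4,fy=4)<.5
    k,lab=cv2.connectedComponents(g.astype(np.uint8)); cm=(lab==lab[p[1]*4,p[0]*4]).astype(np.uint8)
    ct=max(cv2.findContours(cm,0,cv2.CHAIN_APPROX_NONE)[0],key=len)[:,0]
    w=ray((ct+.5)/4-.5,H[n],c).astype(np.float32); mo=cv2.moments(w)
    r=cv2.minAreaRect(w); b=cv2.boxPoints(r); e=b[1]-b[0] if np.linalg.norm(b[1]-b[0])>np.linalg.norm(b[2]-b[1]) else b[2]-b[1]
    print("book",n,np.round([mo["m10"]/mo["m00"],mo["m01"]/mo["m00"]],1),"size",np.round(r[1],1),"ang",np.degrees(np.arctan2(e[1],e[0])).round(1))
for n,p in dict(oblong=(192,184),bar=(359,179),square=(453,181),round=(445,258)).items():
    v,s=fit(n,m,c,ray(p,22,c)[0]); print("weight",n,v[:2].round(1),np.degrees(v[2]).round(1),"iou",round(s,3))
for n,p,z in(("jar",(349,114),75),("tin",(259,121),45)): print(n,ray(p,z,c)[0].round())
E
python3 m1.py
```

```text
book square [426.5 307.2] size [47.5 49.6] ang -88.2
book bar [448.3 107.9] size [110.4  28.7] ang 82.9
book round [ 448.1 -113.1] size [53.  52.9] ang 1.8
book oblong [602.7 114.5] size [74.1 45.9] ang 76.8
weight oblong [596.  314.6] 67.6 iou 0.947
weight bar [624.5 -96.3] -51.1 iou 0.898
weight square [ 628.5 -324.6] -80.4 iou 0.605
weight round [ 434.  -305.2] 0.4 iou 0.911
jar [767. -64.]
tin [753. 154.]
```

```bash
cat > plan.py <<'E'
import sys,numpy as np
from bench import *
from scipy.spatial.transform import Rotation as Ro
def head(o): r=Ro.from_rotvec(o["tcp_rot"]).as_matrix(); return np.degrees(np.arctan2(r[1,0],r[0,0]))%360
if __name__=="__main__":   # plan.py claw x y z heading [x y z heading ...]
    o=get_obs(); p=np.array(o["tool_pos"]); h=head(o); claw=float(sys.argv[1])
    print("t",round(o["t"],1),"pos",p.round(1),"head",round(h,1),"width",round(o["width"],1),"F",np.round(o["contact_force"],1),"j6",round(o["joint_pos"][5],2),"tilt",np.round(Ro.from_rotvec(o["tcp_rot"]).as_matrix()[:,2],3))
    a=np.array(sys.argv[2:],float).reshape(-1,4)
    for w in a:
        dh=(w[3]-h+180)%360-180; d=w[:3]-p
        n=max(1,int(np.ceil(max(np.linalg.norm(d[:2])/29,abs(d[2])/29,abs(dh)/3.95))))
        for i in range(n):
            t=np.radians(h); ex=np.array([np.cos(t),np.sin(t),0]); ey=np.array([np.sin(t),-np.cos(t),0])
            s=(w[:3]-p)/(n-i); st=dh/n
            row=[round(float(v),2) for v in (claw,s@ex/30,s@ey/30,-s[2]/30,-st/4)]
            p=p+30*(row[1]*ex+row[2]*ey)+[0,0,-30*row[3]]; h-=row[4]*4
            print(row,end=",\n" if i==n-1 else ",")
E
python3 plan.py 1 596 314.6 140 247.6
```

```text
t 0.1 pos [163.6 550.7 230.5] head 163.5 width 85.3 F [ 1.  -0.   0.3] j6 1.43 tilt [-0.001 -0.002 -1.   ]
[1.0, -0.73, -0.16, 0.14, -0.96],[1.0, -0.72, -0.2, 0.14, -0.96],[1.0, -0.7, -0.25, 0.14, -0.96],[1.0, -0.68, -0.3, 0.14, -0.96],[1.0, -0.66, -0.34, 0.14, -0.96],[1.0, -0.64, -0.39, 0.14, -0.96],[1.0, -0.61, -0.43, 0.14, -0.96],[1.0, -0.58, -0.47, 0.14, -0.96],[1.0, -0.55, -0.51, 0.14, -0.96],[1.0, -0.51, -0.54, 0.14, -0.96],[1.0, -0.48, -0.58, 0.13, -0.96],[1.0, -0.44, -0.61, 0.14, -0.96],[1.0, -0.39, -0.63, 0.13, -0.96],[1.0, -0.35, -0.66, 0.14, -0.96],[1.0, -0.31, -0.68, 0.13, -0.96],[1.0, -0.26, -0.7, 0.14, -0.96],[1.0, -0.21, -0.72, 0.13, -0.96],[1.0, -0.16, -0.73, 0.14, -0.96],[1.0, -0.11, -0.74, 0.13, -0.96],[1.0, -0.06, -0.74, 0.14, -0.96],[1.0, -0.02, -0.74, 0.13, -0.96],[1.0, 0.04, -0.75, 0.14, -0.96],
```

Request:
apply_moves --pt "1 -0.73 -0.16 0.14 -0.96" --pt "1 -0.72 -0.2 0.14 -0.96" --pt "1 -0.7 -0.25 0.14 -0.96" --pt "1 -0.68 -0.3 0.14 -0.96" --pt "1 -0.66 -0.34 0.14 -0.96" --pt "1 -0.64 -0.39 0.14 -0.96" --pt "1 -0.61 -0.43 0.14 -0.96" --pt "1 -0.58 -0.47 0.14 -0.96" --pt "1 -0.55 -0.51 0.14 -0.96" --pt "1 -0.51 -0.54 0.14 -0.96" --pt "1 -0.48 -0.58 0.13 -0.96"

```text
t: 1.48
tool_pos: [380.4, 432.6, 184.7]
tcp_rot: [0.702, -3.061, 0.001]
contact_force: [-0.1, -0.3, 0.3]
width: 85.3
grip_force: 0.0
```

Request:
apply_moves --pt "1 -0.44 -0.61 0.14 -0.96" --pt "1 -0.39 -0.63 0.13 -0.96" --pt "1 -0.35 -0.66 0.14 -0.96" --pt "1 -0.31 -0.68 0.13 -0.96" --pt "1 -0.26 -0.7 0.14 -0.96" --pt "1 -0.21 -0.72 0.13 -0.96" --pt "1 -0.16 -0.73 0.14 -0.96" --pt "1 -0.11 -0.74 0.13 -0.96" --pt "1 -0.06 -0.74 0.14 -0.96" --pt "1 -0.02 -0.74 0.13 -0.96" --pt "1 0.04 -0.75 0.14 -0.96" --pt "1 0 0 0 0"

```text
t: 2.98
tool_pos: [596.8, 313.8, 139.4]
tcp_rot: [1.751, -2.606, -0.001]
contact_force: [0.2, 0.7, -0.4]
width: 85.3
grip_force: 0.0
```

```bash
cat > wlook.py <<'E'
import sys
from vis import *
from bench import *
from scipy.spatial.transform import Rotation as Ro
def wcal():
    o=get_obs(); c=dict(calibration("wrist")); T=np.eye(4); T[:3,:3]=Ro.from_rotvec(o["tcp_rot"]).as_matrix(); T[:3,3]=o["tool_pos"]
    c["world_to_cam"]=np.linalg.inv(T@c["hand_eye"]); return c
if __name__=="__main__":  # wlook.py out weight x y headingdeg base
    f,n=sys.argv[1:3]; x,y,h,b=map(float,sys.argv[3:7]); c=wcal(); im=read_camera("wrist"); cv2.imwrite(f"pics/{f}_raw.png",im[:,:,::-1])
    d=im[:,:,::-1].copy(); t=np.radians(h)
    for P in parts(n):
        q=np.c_[P[:,:2]@[[np.cos(t),np.sin(t)],[-np.sin(t),np.cos(t)]]+[x,y],P[:,2]+b]
        k=len(q)//2
        for s in(q[:k],q[k:]): cv2.polylines(d,[np.round(proj(s,c)).astype(np.int32)],True,(255,255,0),1)
    cv2.imwrite(f"pics/{f}.png",d)
E
python3 wlook.py w1 oblong 596 314.6 67.6 0; python3 plan.py 1 596 314.6 140 247.6 596 314.6 28 247.6
```

```text
t 3.0 pos [596.  314.4 139.7] head 247.8 width 85.6 F [-0.1  0.6 -0.3] j6 -0.82 tilt [-0.002 -0.    -1.   ]
[1.0, -0.01, 0.0, -0.01, 0.05],
[1.0, 0.0, 0.0, 0.93, 0.0],[1.0, 0.0, 0.0, 0.93, 0.0],[1.0, 0.0, 0.0, 0.94, 0.0],[1.0, 0.0, 0.0, 0.93, 0.0],
```

View pics/w1.png

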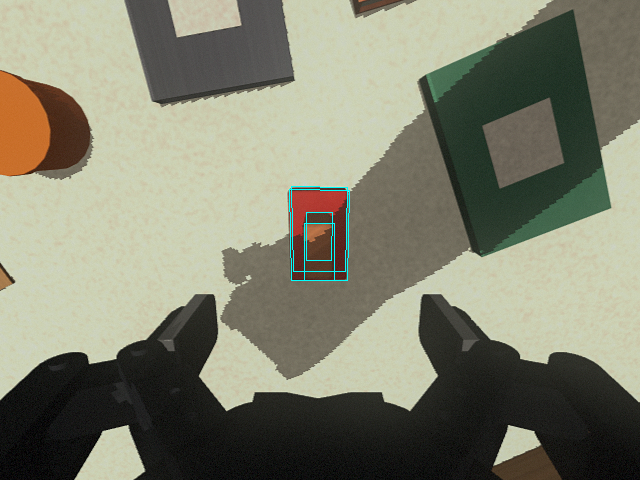

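The wrist view shows the fitted outline sitting on the red foot (290–349, 187–281) and the grip between the fingers. Now I'll lower and grip.

Request:
apply_moves --pt "1 0 0 0.93 0.05" --pt "1 0 0 0.93 0" --pt "1 0 0 0.93 0" --pt "1 0 0 0.93 0" --pt "1 0 0 0 0" --pt "0 0 0 0 0" --pt "0 0 0 0 0" --pt "0 0 0 0 0" --pt "0 0 0 0 0" --pt "0 0 0 0 0"

```text
t: 4.28
tool_pos: [596.9, 315.1, 30.2]
tcp_rot: [-1.749, 2.607, -0.001]
contact_force: [0.4, -0.3, 4.8]
width: 19.2
grip_force: 61.1
```

```bash
python3 plan.py 0 596 314.6 110 247.6  602.7 114.5 110 256.8 602.7 114.5 46 256.8
```

```text
t 4.3 pos [596.9 315.1  30.2] head 247.7 width 19.2 F [ 0.4 -0.3  4.8] j6 -0.82 tilt [ 0.002  0.001 -1.   ]
[0.0, 0.01, 0.01, -0.89, 0.01],[0.0, 0.01, 0.01, -0.89, 0.01],[0.0, 0.01, 0.0, -0.88, 0.01],
[0.0, 0.87, -0.39, -0.0, -0.33],[0.0, 0.88, -0.37, -0.0, -0.33],[0.0, 0.88, -0.35, -0.0, -0.33],[0.0, 0.89, -0.33, -0.0, -0.33],[0.0, 0.9, -0.31, -0.0, -0.33],[0.0, 0.91, -0.29, -0.0, -0.33],[0.0, 0.92, -0.28, -0.0, -0.33],
[0.0, -0.0, 0.0, 0.71, 0.0],[0.0, -0.0, 0.0, 0.71, 0.0],[0.0, -0.0, 0.0, 0.71, 0.0],
```

Request:
apply_moves --pt "0 0.01 0 -0.6 0" --pt "0 0.01 0 -0.9 0" --pt "0 0.01 0 -0.9 0" --pt "0 0.87 -0.39 -0.3 -0.33" --pt "0 0.88 -0.37 0 -0.33" --pt "0 0.88 -0.35 0 -0.33" --pt "0 0.89 -0.33 0 -0.33" --pt "0 0.9 -0.31 0 -0.33" --pt "0 0.91 -0.29 0 -0.33" --pt "0 0.92 -0.28 0 -0.33" --pt "0 0 0 0 0" --pt "0 0 0 0 0"

```text
t: 5.78
tool_pos: [602.4, 114.2, 109.9]
tcp_rot: [1.954, -2.459, -0.002]
contact_force: [-0.6, 0.6, -6.1]
width: 19.3
grip_force: 59.8
```

```bash
python3 plan.py 0 602.7 114.5 56 256.8; python3 wlook.py w2 oblong 602.7 114.5 76.8 16
```

```text
t 5.8 pos [602.4 114.2 109.9] head 257.0 width 19.3 F [-0.6  0.6 -6.1] j6 -1.29 tilt [-0.001  0.001 -1.   ]
[0.0, -0.01, -0.0, 0.9, 0.02],[0.0, -0.0, -0.01, 0.9, 0.02],
```

View pics/w2.png

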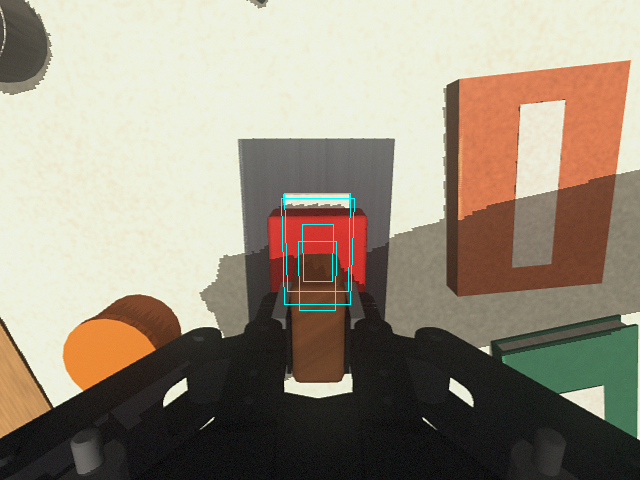

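The outline matches the label's visible edge (284–351, 193), so the weight is over the label. I'll lower it gently and release.

Request:
apply_moves --pt "0 -0.01 0 0.9 0.02" --pt "0 0 -0.01 0.8 0.02" --pt "0 0 0 0.2 0" --pt "0 0 0 0.1 0" --pt "0 0 0 0.08 0" --pt "0 0 0 0 0" --pt "0 0 0 0 0"

```text
t: 6.7
tool_pos: [603.8, 114.3, 48.3]
tcp_rot: [-1.951, 2.461, -0.001]
contact_force: [-0.2, -0.7, -6.9]
width: 19.4
grip_force: 59.8
```

Request:
apply_moves --pt "0 -0.02 0 0.06 0" --pt "0 0 0 0 0" --pt "0 0 0 0 0"

```text
t: 7.08
tool_pos: [604.0, 114.9, 46.2]
tcp_rot: [-1.951, 2.461, -0.001]
contact_force: [0.8, 0.1, -3.3]
width: 19.5
grip_force: 60.1
```

Request:
apply_moves --pt "0.6 0 0 0 0" --pt "0.6 0 0 0 0" --pt "0.6 0 0 0 0" --pt "0.6 0 0 -0.5 0" --pt "0.6 0 0 -1 0" --pt "0.6 0 0 -1 0" --pt "0.6 0 0 -0.7 0" --pt "0.6 0 0 0 0"

```text
t: 8.07
tool_pos: [605.3, 115.0, 145.0]
tcp_rot: [-1.949, 2.458, -0.005]
contact_force: [-0.2, 0.6, 0.3]
width: 51.4
grip_force: 0.0
```

```bash
python3 wlook.py w3 oblong 602.7 114.5 76.8 16;  python3 plan.py 1 624.5 -96.3 140 308.9
```

```text
t 8.1 pos [604.3 114.9 143.2] head 256.8 width 51.4 F [-0.6  0.7 -0.6] j6 -1.28 tilt [ 0.003  0.    -1.   ]
[1.0, 0.48, -0.16, 0.01, -0.93],[1.0, 0.49, -0.13, 0.01, -0.93],[1.0, 0.5, -0.1, 0.01, -0.93],[1.0, 0.5, -0.07, 0.01, -0.93],[1.0, 0.5, -0.03, 0.01, -0.93],[1.0, 0.5, -0.0, 0.01, -0.93],[1.0, 0.5, 0.03, 0.01, -0.93],[1.0, 0.5, 0.07, 0.01, -0.93],[1.0, 0.5, 0.1, 0.0, -0.93],[1.0, 0.49, 0.13, 0.01, -0.93],[1.0, 0.48, 0.16, 0.0, -0.93],[1.0, 0.47, 0.19, 0.01, -0.93],[1.0, 0.45, 0.22, 0.0, -0.93],[1.0, 0.44, 0.25, 0.01, -0.93],
```

View pics/w3.png

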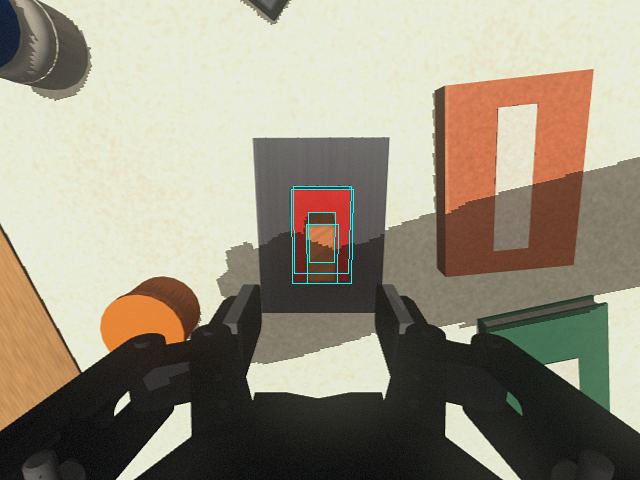

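The oblong weight stands on its label: the red foot at (292–353, 187–283) fills the predicted outline. The bar weight is next.

Request:
apply_moves --pt "1 0.48 -0.16 0.01 -0.93" --pt "1 0.49 -0.13 0.01 -0.93" --pt "1 0.5 -0.1 0.01 -0.93" --pt "1 0.5 -0.07 0.01 -0.93" --pt "1 0.5 -0.03 0.01 -0.93" --pt "1 0.5 0 0.01 -0.93" --pt "1 0.5 0.03 0.01 -0.93" --pt "1 0.5 0.07 0.01 -0.93" --pt "1 0.5 0.1 0 -0.93" --pt "1 0.49 0.13 0.01 -0.93" --pt "1 0.48 0.16 0 -0.93"

```text
t: 9.5
tool_pos: [618.4, -51.4, 137.6]
tcp_rot: [2.69, -1.621, -0.004]
contact_force: [0.3, 1.4, 0.4]
width: 85.3
grip_force: 0.0
```

Request:
apply_moves --pt "1 0.47 0.19 0.01 -0.93" --pt "1 0.45 0.22 0 -0.93" --pt "1 0.44 0.25 0.01 -0.93" --pt "1 0 0 0 0" --pt "1 0 0 0 0"

```text
t: 10.12
tool_pos: [623.1, -95.8, 137.8]
tcp_rot: [-2.833, 1.357, 0.003]
contact_force: [0.9, -0.1, -0.7]
width: 85.5
grip_force: 0.0
```

```bash
python3 wlook.py w4 bar 624.5 -96.3 -51.1 0;  python3 plan.py 1 624.5 -96.3 32 308.9
```

```text
t 10.2 pos [623.2 -95.6 138. ] head 308.9 width 85.6 F [ 0.4  0.4 -0.4] j6 -2.53 tilt [-0.001  0.001 -1.   ]
[1.0, 0.01, -0.0, 0.88, -0.0],[1.0, 0.01, -0.01, 0.88, -0.0],[1.0, 0.01, -0.0, 0.89, -0.0],[1.0, 0.01, -0.01, 0.88, -0.0],
```

View pics/w4.png

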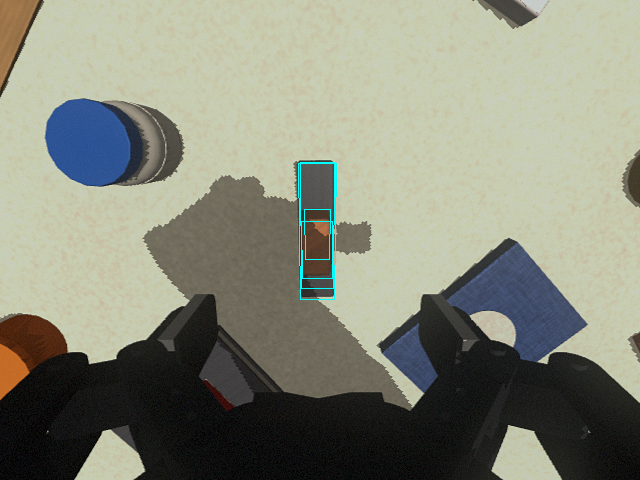

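The outline lies on the bar weight (299–335, 160–298) and the fingers clear everything.

Request:
apply_moves --pt "1 0.02 0 0.88 0" --pt "1 0.02 0 0.88 0" --pt "1 0.02 0 0.88 0" --pt "1 0.01 0 0.85 0" --pt "1 0 0 0 0" --pt "0 0 0 0 0" --pt "0 0 0 0 0" --pt "0 0 0 0 0" --pt "0 0 0 0 0"

```text
t: 11.3
tool_pos: [625.6, -98.0, 34.8]
tcp_rot: [-2.834, 1.355, -0.002]
contact_force: [0.5, -0.3, 1.9]
width: 19.3
grip_force: 58.6
```

```bash
python3 plan.py 0 624.5 -96.3 112 308.9 448.3 107.9 115 262.9
```

```text
t 11.3 pos [625.6 -98.   34.8] head 308.9 width 19.3 F [ 0.5 -0.3  1.9] j6 -2.53 tilt [ 0.002 -0.    -1.   ]
[0.0, -0.02, -0.0, -0.86, -0.0],[0.0, -0.02, -0.0, -0.86, -0.0],[0.0, -0.03, -0.01, -0.85, -0.0],
[0.0, -0.75, 0.03, -0.01, 0.96],[0.0, -0.75, 0.07, -0.01, 0.96],[0.0, -0.74, 0.12, -0.01, 0.96],[0.0, -0.73, 0.17, -0.01, 0.96],[0.0, -0.71, 0.22, -0.01, 0.96],[0.0, -0.7, 0.27, -0.01, 0.96],[0.0, -0.68, 0.32, -0.01, 0.96],[0.0, -0.65, 0.36, -0.01, 0.96],[0.0, -0.63, 0.41, -0.01, 0.96],[0.0, -0.6, 0.45, -0.0, 0.96],[0.0, -0.57, 0.48, -0.01, 0.96],[0.0, -0.54, 0.52, -0.0, 0.96],
```

Request:
apply_moves --pt "0 -0.01 0 -0.6 0" --pt "0 -0.01 0 -0.9 0" --pt "0 -0.01 0 -0.9 0" --pt "0 0 0 -0.2 0"

```text
t: 11.8
tool_pos: [625.4, -97.6, 114.2]
tcp_rot: [-2.834, 1.355, -0.005]
contact_force: [0.5, -0.3, -6.2]
width: 19.3
grip_force: 59.4
```

Request:
apply_moves --pt "0 -0.75 0.03 -0.01 0.96" --pt "0 -0.75 0.07 -0.01 0.96" --pt "0 -0.74 0.12 -0.01 0.96" --pt "0 -0.73 0.17 -0.01 0.96" --pt "0 -0.71 0.22 -0.01 0.96" --pt "0 -0.7 0.27 -0.01 0.96" --pt "0 -0.68 0.32 -0.01 0.96" --pt "0 -0.65 0.36 -0.01 0.96" --pt "0 -0.63 0.41 -0.01 0.96" --pt "0 -0.6 0.45 0 0.96" --pt "0 -0.57 0.48 -0.01 0.96" --pt "0 -0.54 0.52 0 0.96"

```text
t: 13.3
tool_pos: [446.8, 107.2, 114.2]
tcp_rot: [2.074, -2.358, -0.002]
contact_force: [0.2, 0.3, -4.9]
width: 19.0
grip_force: 59.5
```

Request:
apply_moves --pt "0 0 0 0 0" --pt "0 0 0 0 0"

```text
t: 13.55
tool_pos: [448.3, 106.6, 114.6]
tcp_rot: [2.079, -2.355, 0.0]
contact_force: [0.5, -0.1, -4.7]
width: 19.0
grip_force: 59.6
```

```bash
python3 plan.py 0 448.3 107.9 65 262.9
```

```text
t 13.6 pos [448.3 106.6 114.6] head 262.9 width 19.0 F [ 0.5 -0.1 -4.7] j6 -1.39 tilt [ 0. -0. -1.]
[0.0, -0.02, 0.0, 0.83, -0.01],[0.0, -0.02, 0.01, 0.82, -0.01],
```

Request:
apply_moves --pt "0 0 0 0.8 0" --pt "0 0 0 0.7 0" --pt "0 0 0 0.2 0" --pt "0 0 0 0.1 0" --pt "0 0 0 0.08 0" --pt "0 0 0 0 0" --pt "0 0 0 0 0"

```text
t: 14.42
tool_pos: [448.6, 106.9, 58.9]
tcp_rot: [-2.077, 2.356, -0.001]
contact_force: [0.4, 1.0, -6.1]
width: 19.0
grip_force: 59.6
```

```bash
python3 wlook.py w5 bar 448.3 107.9 82.9 22;  python3 plan.py 0 448.3 106.9 56 262.9
```

```text
t 14.5 pos [448.5 106.9  58.9] head 262.8 width 18.8 F [-0.4 -0.1 -6.8] j6 -1.39 tilt [ 0.001  0.    -1.   ]
[0.0, 0.0, 0.01, 0.1, -0.02],
```

View pics/w5.png

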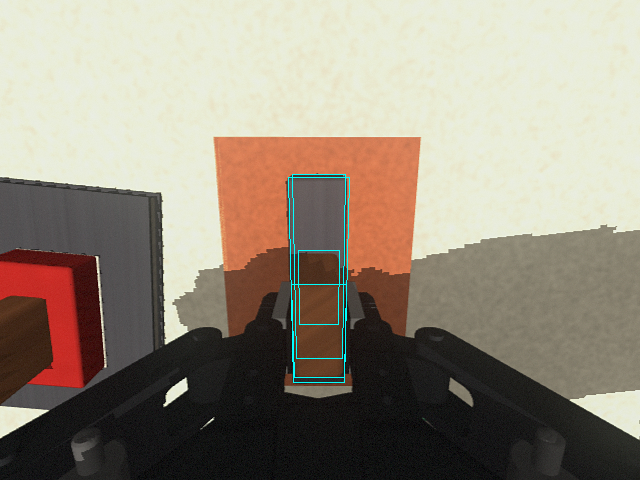

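The bar's foot (289–348, 175–380) matches its place on the label, still about 2 mm above it.

Request:
apply_moves --pt "0 0 0 0.06 0" --pt "0 0 0 0.03 0" --pt "0 0 0 0 0" --pt "0 0 0 0 0"

```text
t: 14.98
tool_pos: [448.7, 106.9, 56.8]
tcp_rot: [-2.077, 2.355, -0.001]
contact_force: [-2.5, 0.5, 6.2]
width: 19.4
grip_force: 61.2
```

Contact. I'll release and go on to the square weight.

Request:
apply_moves --pt "0.6 0 0 0 0" --pt "0.6 0 0 0 0" --pt "0.6 0 0 0 0" --pt "0.6 0 0 -0.5 0" --pt "0.6 0 0 -1 0" --pt "0.6 0 0 -1 0" --pt "0.6 0 0 -0.7 0" --pt "0.6 0 0 0 0"

```text
t: 15.98
tool_pos: [449.6, 106.9, 153.2]
tcp_rot: [-2.076, 2.354, -0.003]
contact_force: [-0.5, 0.8, -0.7]
width: 51.4
grip_force: 0.0
```

```bash
python3 wlook.py w6 bar 448.3 107.9 82.9 22;  python3 plan.py 1 628.5 -324.6 150 275
```

```text
t 16.0 pos [448.7 106.8 151.9] head 262.8 width 50.7 F [-0.3  0.4 -0.8] j6 -1.39 tilt [ 0.001  0.    -1.   ]
[1.0, 0.8, -0.46, 0.0, -0.18],[1.0, 0.8, -0.45, 0.0, -0.18],[1.0, 0.81, -0.43, 0.0, -0.18],[1.0, 0.81, -0.43, 0.0, -0.18],[1.0, 0.82, -0.41, 0.0, -0.18],[1.0, 0.82, -0.4, 0.01, -0.18],[1.0, 0.83, -0.39, 0.0, -0.18],[1.0, 0.83, -0.38, 0.01, -0.18],[1.0, 0.84, -0.37, 0.0, -0.18],[1.0, 0.84, -0.36, 0.01, -0.18],[1.0, 0.84, -0.35, 0.0, -0.18],[1.0, 0.85, -0.35, 0.01, -0.18],[1.0, 0.85, -0.33, 0.0, -0.18],[1.0, 0.86, -0.32, 0.01, -0.18],[1.0, 0.86, -0.31, 0.0, -0.18],[1.0, 0.87, -0.3, 0.01, -0.18],[1.0, 0.87, -0.3, 0.0, -0.18],
```

Request:
apply_moves --pt "1 0.8 -0.46 0 -0.18" --pt "1 0.8 -0.45 0 -0.18" --pt "1 0.81 -0.43 0 -0.18" --pt "1 0.81 -0.43 0 -0.18" --pt "1 0.82 -0.41 0 -0.18" --pt "1 0.82 -0.4 0.01 -0.18" --pt "1 0.83 -0.39 0 -0.18" --pt "1 0.83 -0.38 0.01 -0.18" --pt "1 0.84 -0.37 0 -0.18" --pt "1 0.84 -0.36 0.01 -0.18"

```text
t: 17.27
tool_pos: [552.9, -147.7, 148.9]
tcp_rot: [2.221, -2.22, -0.004]
contact_force: [0.7, -0.6, -0.2]
width: 85.6
grip_force: 0.0
```

Request:
apply_moves --pt "1 0.84 -0.35 0 -0.18" --pt "1 0.85 -0.35 0.01 -0.18" --pt "1 0.85 -0.33 0 -0.18" --pt "1 0.86 -0.32 0.01 -0.18" --pt "1 0.86 -0.31 0 -0.18" --pt "1 0.87 -0.3 0.01 -0.18" --pt "1 0.87 -0.3 0 -0.18" --pt "1 0 0 0 0" --pt "1 0 0 0 0"

```text
t: 18.4
tool_pos: [627.3, -323.7, 148.2]
tcp_rot: [2.317, -2.121, -0.005]
contact_force: [0.4, 0.3, 0.3]
width: 85.5
grip_force: 0.0
```

```bash
python3 wlook.py w7 square 628.5 -324.6 95 0;  python3 plan.py 1 628.5 -324.6 150 275; python3 -c "
import cv2,numpy as np
a=cv2.imread('pics/w6.png')[100:400];b=cv2.imread('pics/w7.png')[100:400];cv2.imwrite('pics/c67.png',np.vstack([a,b]))"
```

```text
t 18.4 pos [ 627.4 -323.5  148.8] head 275.1 width 85.6 F [-0.8  0.9 -0.3] j6 -2.25 tilt [-0.002  0.002 -1.   ]
[1.0, 0.04, -0.03, -0.04, 0.02],
```

View pics/c67.png

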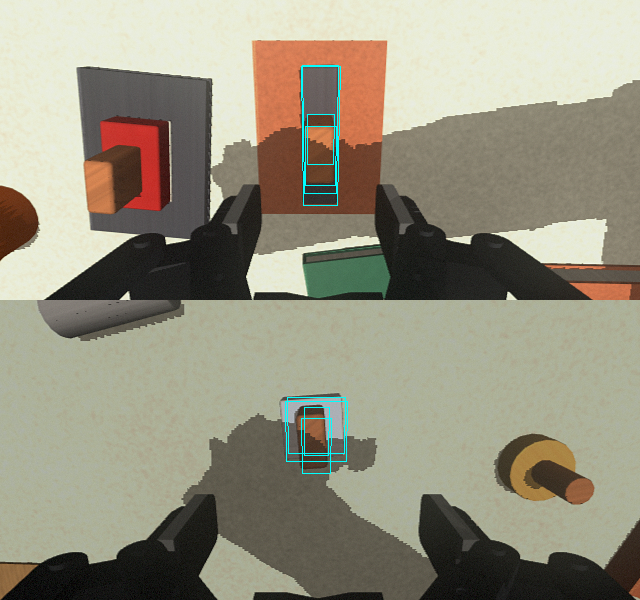

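The bar weight is well placed, filling its outline at (301–340, 165–305). The square weight is turned about 4° anticlockwise of my overlay, so I'll refine.

```bash
python3 wlook.py w8 square 631 -324 99.6 0; python3 -c "
import cv2,numpy as np
f=lambda n:cv2.resize(cv2.imread(n)[175:295,260:370],None,fx=3.6,fy=3.6,interpolation=cv2.INTER_CUBIC)
cv2.imwrite('pics/c8.png',np.hstack([f('pics/w8_raw.png'),f('pics/w8.png')]))"
```

```text
(no output)
```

View pics/c8.png

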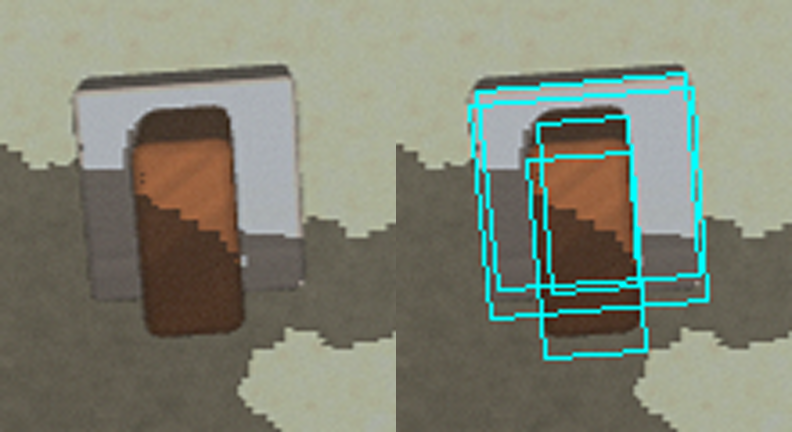

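```bash
python3 plan.py 1 632.2 -328 140 278.6 632.2 -328 34 278.6
```

```text
t 18.5 pos [ 627.6 -323.4  149.3] head 275.1 width 85.6 F [-0.2  0.2  1.2] j6 -2.25 tilt [-0.001  0.001 -1.   ]
[1.0, 0.17, -0.14, 0.31, -0.88],
[1.0, -0.0, -0.0, 0.88, 0.0],[1.0, -0.0, -0.0, 0.88, 0.0],[1.0, -0.0, -0.0, 0.89, 0.0],[1.0, -0.0, -0.0, 0.88, 0.0],
```

Request:
apply_moves --pt "1 0.17 -0.14 0.31 -0.88" --pt "1 0 0 0.88 0" --pt "1 0 0 0.88 0" --pt "1 0 0 0.88 0" --pt "1 0 0 0.88 0" --pt "1 0 0 0 0" --pt "0 0 0 0 0" --pt "0 0 0 0 0" --pt "0 0 0 0 0" --pt "0 0 0 0 0"

```text
t: 19.75
tool_pos: [633.0, -329.6, 36.0]
tcp_rot: [-2.381, 2.049, -0.002]
contact_force: [-1.1, -0.2, 2.6]
width: 19.3
grip_force: 59.0
```

```bash
python3 plan.py 0 628.5 -328 115 278.6 426.5 307.2 115 271.8
```

```text
t 19.8 pos [ 633.  -329.6   36. ] head 278.6 width 19.3 F [-1.1 -0.2  2.6] j6 -2.31 tilt [ 0.001 -0.001 -1.   ]
[0.0, -0.02, 0.05, -0.88, -0.0],[0.0, -0.03, 0.05, -0.88, -0.0],[0.0, -0.02, 0.04, -0.87, -0.0],
[0.0, -0.95, 0.15, -0.0, 0.07],[0.0, -0.95, 0.16, -0.0, 0.07],[0.0, -0.95, 0.16, -0.0, 0.07],[0.0, -0.95, 0.17, -0.0, 0.07],[0.0, -0.95, 0.17, -0.0, 0.07],[0.0, -0.95, 0.18, -0.0, 0.07],[0.0, -0.95, 0.18, -0.0, 0.07],[0.0, -0.95, 0.18, -0.0, 0.07],[0.0, -0.95, 0.19, -0.0, 0.07],[0.0, -0.95, 0.19, -0.0, 0.07],[0.0, -0.95, 0.2, -0.0, 0.07],[0.0, -0.94, 0.2, -0.0, 0.07],[0.0, -0.94, 0.21, -0.0, 0.07],[0.0, -0.94, 0.21, -0.0, 0.07],[0.0, -0.94, 0.22, -0.0, 0.07],[0.0, -0.94, 0.22, -0.0, 0.07],[0.0, -0.94, 0.23, -0.0, 0.07],[0.0, -0.94, 0.23, -0.0, 0.07],[0.0, -0.94, 0.24, -0.0, 0.07],[0.0, -0.94, 0.24, -0.0, 0.07],[0.0, -0.94, 0.24, -0.0, 0.07],[0.0, -0.93, 0.25, -0.0, 0.07],[0.0, -0.93, 0.26, -0.0, 0.07],
```

Request:
apply_moves --pt "0 0 0 -0.6 0" --pt "0 0 0 -0.95 0" --pt "0 0 0 -0.95 0" --pt "0 0 0 -0.95 0" --pt "0 -0.95 0.16 0 0.07" --pt "0 -0.95 0.17 0 0.07" --pt "0 -0.95 0.17 0 0.07" --pt "0 -0.95 0.18 0 0.07" --pt "0 -0.95 0.18 0 0.07" --pt "0 -0.95 0.18 0 0.07" --pt "0 -0.95 0.19 0 0.07" --pt "0 -0.95 0.19 0 0.07"

```text
t: 21.25
tool_pos: [559.9, -107.9, 139.3]
tcp_rot: [-2.34, 2.095, 0.0]
contact_force: [0.1, -0.3, -3.3]
width: 19.0
grip_force: 59.3
```

Request:
apply_moves --pt "0 -0.95 0.2 0 0.07" --pt "0 -0.95 0.2 0 0.07" --pt "0 -0.94 0.21 0 0.07" --pt "0 -0.94 0.21 0 0.07" --pt "0 -0.94 0.22 0 0.07" --pt "0 -0.94 0.22 0 0.07" --pt "0 -0.94 0.23 0 0.07" --pt "0 -0.94 0.23 0 0.07" --pt "0 -0.94 0.24 0 0.07" --pt "0 -0.94 0.24 0 0.07" --pt "0 -0.94 0.24 0 0.07" --pt "0 -0.93 0.25 0 0.07"

```text
t: 22.75
tool_pos: [451.2, 222.8, 139.4]
tcp_rot: [-2.278, 2.163, -0.0]
contact_force: [0.4, -0.3, -2.9]
width: 19.0
grip_force: 59.3
```

```bash
python3 plan.py 0 426.5 307.2 140 271.8
```

```text
t 22.8 pos [451.2 222.8 139.4] head 273.0 width 19.0 F [ 0.4 -0.3 -2.9] j6 -1.32 tilt [ 0.  0. -1.]
[0.0, -0.71, 0.17, -0.01, 0.07],[0.0, -0.71, 0.17, -0.0, 0.07],[0.0, -0.71, 0.18, -0.01, 0.07],[0.0, -0.72, 0.18, -0.0, 0.07],
```

Request:
apply_moves --pt "0 -0.71 0.17 0 0.07" --pt "0 -0.71 0.17 0 0.07" --pt "0 -0.71 0.18 0 0.07" --pt "0 0 0 0 0.07" --pt "0 0 0 0 0" --pt "0 0 0 0 0"

```text
t: 23.5
tool_pos: [433.2, 284.4, 138.8]
tcp_rot: [2.256, -2.186, 0.0]
contact_force: [-0.8, 0.2, -3.8]
width: 19.1
grip_force: 59.3
```

```bash
python3 plan.py 0 426.5 307.2 140 271.8  426.5 307.2 62 271.8
```

```text
t 23.5 pos [433.2 284.4 138.8] head 271.8 width 19.1 F [-0.8  0.2 -3.8] j6 -1.18 tilt [ 0. -0. -1.]
[0.0, -0.77, 0.2, -0.04, 0.0],
[0.0, 0.0, -0.0, 0.87, 0.0],[0.0, 0.0, -0.0, 0.86, 0.0],[0.0, 0.0, -0.0, 0.87, 0.0],
```

Request:
apply_moves --pt "0 -0.77 0.2 0 0" --pt "0 0 0 0 0" --pt "0 0 0 0.85 0" --pt "0 0 0 0.85 0" --pt "0 0 0 0.6 0" --pt "0 0 0 0.2 0" --pt "0 0 0 0 0" --pt "0 0 0 0 0"

```text
t: 24.5
tool_pos: [427.1, 308.1, 64.5]
tcp_rot: [-2.256, 2.184, -0.001]
contact_force: [0.0, -0.8, -3.0]
width: 19.1
grip_force: 59.2
```

```bash
python3 plan.py 0 426.5 307.2 54 271.8;python3 wlook.py w9 square 426.5 307.2 91.8 18
```

```text
t 24.5 pos [427.1 308.1  64.5] head 271.8 width 19.1 F [ 0.  -0.8 -3. ] j6 -1.13 tilt [ 0.001  0.001 -1.   ]
[0.0, 0.03, 0.02, 0.35, 0.01],
```

View pics/w9.png

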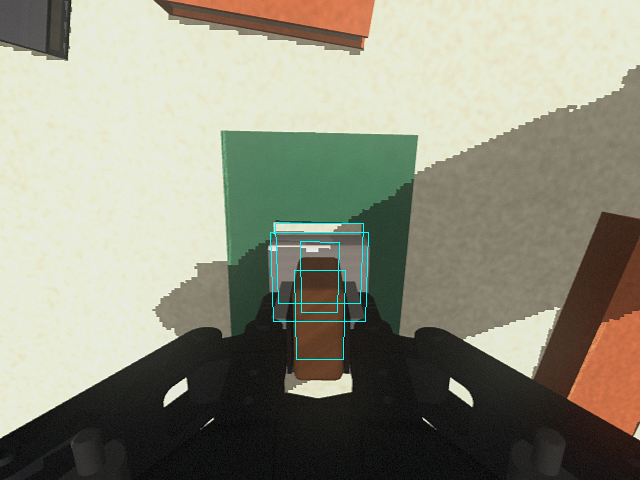

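The square foot sits over the label (274–363, near edge at row 223) about 10 mm up. I'll lower it.

Request:
apply_moves --pt "0 0.02 0 0.2 0" --pt "0 0 0 0.08 0" --pt "0 0 0 0.05 0" --pt "0 0 0 0.03 0" --pt "0 0 0 0 0" --pt "0 0 0 0 0"

```text
t: 25.3
tool_pos: [426.0, 307.3, 54.0]
tcp_rot: [-2.257, 2.185, -0.0]
contact_force: [-4.5, -2.6, 7.2]
width: 19.1
grip_force: 60.7
```

Request:
apply_moves --pt "0.6 0 0 0 0" --pt "0.6 0 0 0 0" --pt "0.6 0 0 0 0" --pt "0.6 0 0 -0.5 0" --pt "0.6 0 0 -1 0" --pt "0.6 0 0 -1 0" --pt "0.6 0 0 -0.8 0" --pt "0.6 0 0 0 0"

```text
t: 26.3
tool_pos: [428.0, 308.2, 154.8]
tcp_rot: [-2.253, 2.182, -0.003]
contact_force: [0.5, -0.0, -1.4]
width: 51.4
grip_force: 0.0
```

```bash
python3 wlook.py w10 square 426.5 307.2 91.8 18; python3 plan.py 1 434 -305.2 155 270
```

```text
t 26.4 pos [427.1 307.8 153.2] head 271.9 width 51.0 F [-0.4 -0.9 -0.5] j6 -1.13 tilt [ 0.003  0.001 -1.   ]
[1.0, 0.93, 0.02, -0.0, 0.02],[1.0, 0.93, 0.02, -0.0, 0.02],[1.0, 0.93, 0.02, -0.0, 0.02],[1.0, 0.93, 0.02, -0.0, 0.02],[1.0, 0.93, 0.01, -0.0, 0.02],[1.0, 0.93, 0.01, -0.0, 0.02],[1.0, 0.93, 0.01, -0.0, 0.02],[1.0, 0.93, 0.01, -0.0, 0.02],[1.0, 0.93, 0.01, -0.0, 0.02],[1.0, 0.93, 0.01, -0.0, 0.02],[1.0, 0.93, 0.01, -0.01, 0.02],[1.0, 0.93, 0.0, -0.0, 0.02],[1.0, 0.93, 0.0, -0.01, 0.02],[1.0, 0.93, 0.0, -0.0, 0.02],[1.0, 0.93, 0.0, -0.01, 0.02],[1.0, 0.93, 0.0, -0.0, 0.02],[1.0, 0.93, 0.0, -0.01, 0.02],[1.0, 0.92, -0.0, -0.0, 0.02],[1.0, 0.93, -0.0, -0.01, 0.02],[1.0, 0.92, -0.0, -0.0, 0.02],[1.0, 0.93, -0.01, -0.01, 0.02],[1.0, 0.92, -0.01, -0.0, 0.02],
```

Request:
apply_moves --pt "1 0.93 0.02 0 0.02" --pt "1 0.93 0.02 0 0.02" --pt "1 0.93 0.02 0 0.02" --pt "1 0.93 0.02 0 0.02" --pt "1 0.93 0.01 0 0.02" --pt "1 0.93 0.01 0 0.02" --pt "1 0.93 0.01 0 0.02" --pt "1 0.93 0.01 0 0.02" --pt "1 0.93 0.01 0 0.02" --pt "1 0.93 0.01 0 0.02" --pt "1 0.93 0.01 0 0.02"

```text
t: 27.72
tool_pos: [428.7, -0.3, 150.8]
tcp_rot: [2.239, -2.202, -0.002]
contact_force: [0.7, -0.2, -0.2]
width: 85.3
grip_force: 0.0
```

Request:
apply_moves --pt "1 0.93 0 0 0.02" --pt "1 0.93 0 0 0.02" --pt "1 0.93 0 0 0.02" --pt "1 0.93 0 0 0.02" --pt "1 0.93 0 0 0.02" --pt "1 0.93 0 0 0.02" --pt "1 0.93 0 0 0.02" --pt "1 0.93 0 0 0.02" --pt "1 0.93 0 0 0.02" --pt "1 0.93 0 0 0.02" --pt "1 0.93 0 0 0.02" --pt "1 0 0 0 0"

```text
t: 29.22
tool_pos: [432.2, -307.6, 150.5]
tcp_rot: [2.221, -2.222, -0.002]
contact_force: [0.1, -0.1, 0.0]
width: 85.3
grip_force: 0.0
```

```bash
python3 plan.py 1 434 -305.2 140 270; python3 wlook.py w11 round 434 -305.2 0 0;python3 -c "
import cv2,numpy as np
a=cv2.imread('pics/w10.png')[100:400];b=cv2.imread('pics/w11.png')[100:400];cv2.imwrite('pics/c11.png',np.vstack([a,b]))"
```

```text
t 29.2 pos [ 432.2 -307.6  150.5] head 270.0 width 85.3 F [ 0.1 -0.1  0. ] j6 -2.34 tilt [-0.001  0.001 -1.   ]
[1.0, -0.08, -0.06, 0.35, -0.01],
```

View pics/c11.png

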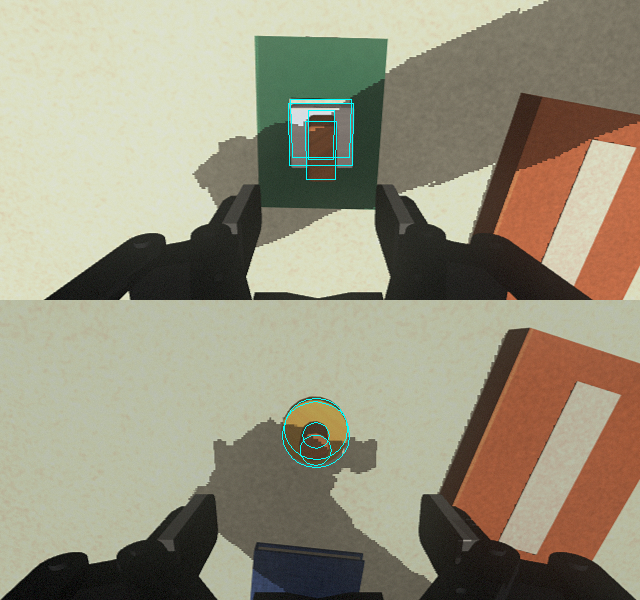

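The square weight is well placed. The round foot is at (283–348, 397–468 in the crop) and matches to within about 2 mm. I'll grip it with a narrower opening, clear of the big book.

Request:
apply_moves --pt "0.6 -0.04 -0.06 0.3 0" --pt "0.6 0 0 0.9 0" --pt "0.6 0 0 0.9 0" --pt "0.6 0 0 0.9 0" --pt "0.6 0 0 0.85 0" --pt "0.6 0 0 0 0" --pt "0 0 0 0 0" --pt "0 0 0 0 0" --pt "0 0 0 0 0" --pt "0 0 0 0 0"

```text
t: 30.52
tool_pos: [435.0, -305.5, 37.6]
tcp_rot: [-2.223, 2.219, -0.003]
contact_force: [-0.3, 2.1, 5.8]
width: 20.2
grip_force: 58.8
```

```bash
python3 plan.py 0 434 -306.2 115 270 448.1 -113.1 115 270
```

```text
t 30.5 pos [ 435.  -305.5   37.6] head 270.1 width 20.2 F [-0.3  2.1  5.8] j6 -2.34 tilt [ 0.002 -0.001 -1.   ]
[0.0, 0.01, 0.01, -0.86, 0.01],[0.0, 0.01, 0.01, -0.86, 0.01],[0.0, 0.0, 0.01, -0.86, 0.01],
[0.0, -0.92, -0.07, -0.0, -0.0],[0.0, -0.92, -0.07, -0.0, -0.0],[0.0, -0.92, -0.06, -0.0, -0.0],[0.0, -0.92, -0.07, -0.0, -0.0],[0.0, -0.92, -0.06, -0.0, -0.0],[0.0, -0.92, -0.07, -0.0, -0.0],[0.0, -0.91, -0.06, -0.0, -0.0],
```

Contact height for release: 37.6 + 14 = 51.6.

Request:
apply_moves --pt "0 0 0 -0.6 0" --pt "0 0 0 -0.9 0" --pt "0 0 0 -0.9 0" --pt "0 -0.92 -0.07 0 0" --pt "0 -0.92 -0.07 0 0" --pt "0 -0.92 -0.06 0 0" --pt "0 -0.92 -0.07 0 0" --pt "0 -0.92 -0.06 0 0" --pt "0 -0.92 -0.07 0 0" --pt "0 -0.91 -0.06 0 0" --pt "0 0 0 0 0" --pt "0 0 0 0 0"

```text
t: 32.02
tool_pos: [447.9, -112.5, 108.1]
tcp_rot: [2.223, -2.219, 0.0]
contact_force: [0.7, -1.2, -5.0]
width: 20.3
grip_force: 59.2
```

```bash
python3 plan.py 0 448.1 -113.1 61 270;python3 wlook.py w12 round 448.1 -113.1 0 14
```

```text
t 32.0 pos [ 447.9 -112.5  108.1] head 270.1 width 20.3 F [ 0.7 -1.2 -5. ] j6 -1.99 tilt [-0. -0. -1.]
[0.0, 0.01, -0.0, 0.78, 0.01],[0.0, 0.01, -0.01, 0.79, 0.01],
```

View pics/w12.png

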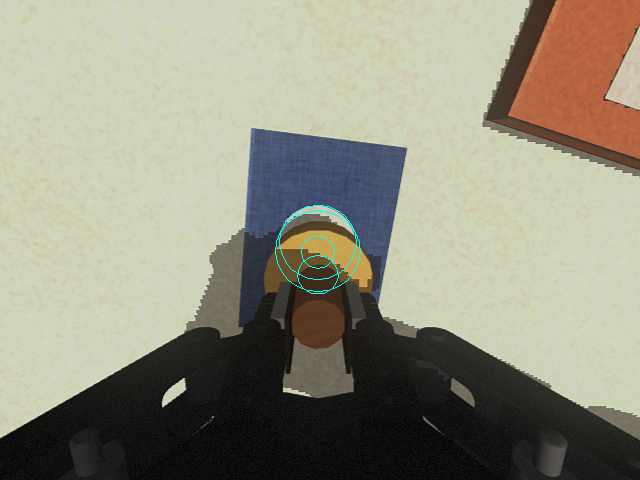

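The predicted circle lies on the label's visible edge (278–358, top at row 205). I'll lower it.

Request:
apply_moves --pt "0 0.01 0 0.8 0" --pt "0 0.01 0 0.6 0" --pt "0 0 0 0.25 0" --pt "0 0 0 0.1 0" --pt "0 0 0 0.05 0" --pt "0 0 0 0 0" --pt "0 0 0 0 0"

```text
t: 32.95
tool_pos: [448.3, -113.1, 54.7]
tcp_rot: [-2.223, 2.219, -0.001]
contact_force: [0.7, 0.5, -5.1]
width: 20.4
grip_force: 59.1
```

Request:
apply_moves --pt "0 0 0 0.05 0" --pt "0 0 0 0.04 0" --pt "0 0 0 0.03 0" --pt "0 0 0 0 0" --pt "0 0 0 0 0"

```text
t: 33.58
tool_pos: [448.0, -112.9, 51.6]
tcp_rot: [-2.223, 2.219, -0.001]
contact_force: [-4.0, 1.2, 4.9]
width: 19.9
grip_force: 60.8
```

Request:
apply_moves --pt "0.6 0 0 0 0" --pt "0.6 0 0 0 0" --pt "0.6 0 0 0 0" --pt "0.6 0 0 -0.5 0" --pt "0.6 0 0 -1 0" --pt "0.6 0 0 -1 0" --pt "0.6 0 0 -0.8 0" --pt "0.6 0 0 -0.9 0" --pt "0.6 0 0 0 0" --pt "0.6 0 0 0 0"

```text
t: 34.83
tool_pos: [447.7, -112.8, 175.9]
tcp_rot: [2.223, -2.22, -0.001]
contact_force: [-0.0, 0.8, 0.2]
width: 51.7
grip_force: 0.0
```

```bash
python3 wlook.py w13 round 448.1 -113.1 0 14; python3 - <<'E'
from bench import *
import cv2,numpy as np
t=read_camera("scene")[:,:,::-1]; a=cv2.imread("pics/w13.png")[130:400,160:480]
t=cv2.resize(t[130:410,210:490],(480,480)); a=cv2.copyMakeBorder(a,0,210,0,0,0)
cv2.imwrite("pics/fin.png",np.hstack([t,a])); print(get_obs()["contact_force"])
E
```

```text
[ 0.02465839  0.42619131 -0.65071246]
```

View pics/fin.png

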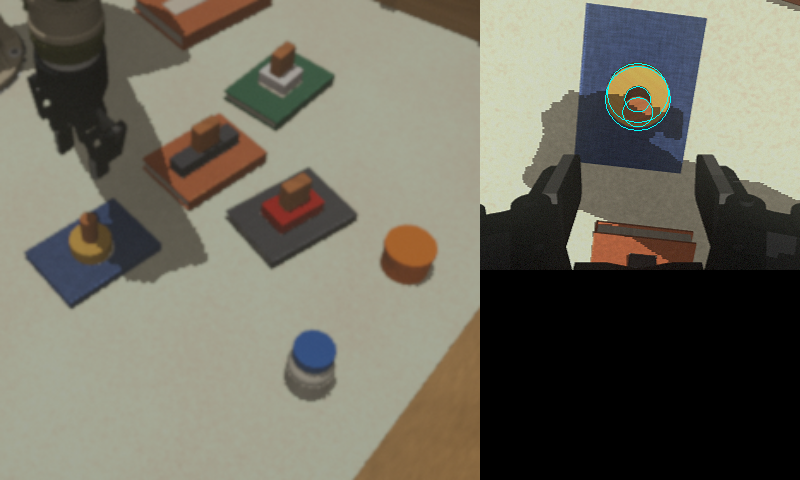

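All four weights stand upright and centred on their books, the round one filling its outline at (606–670, 64–130). The jar and tin are where they were.

```bash
python3 -c "
from bench import *
print(job_done())"
```

```text
the job is handed in; nothing more can be done
None
```

All four weights stand upright, centred and lined up on their matching labels, with the jar and tin untouched; the job is handed in at about 35 s of the 128 s allowed, and `job_done()` returned no verdict.

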